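Sort checked reagent cartridges and ring for collection

TASK

Three reagent cartridges with coloured tags stand on the lab bench: set the green-tagged one down gently (not dropped) in the green (pass) nest and the red-tagged one likewise in the red (reject) nest, each lying flat inside its rim, and leave the yellow-tagged one, still pending, where it stands. Only when both are in their nests and let go, press the plunger of the desk bell right down to its stop to call for collection, and let it come back up. Leave the timer and the marker pen undisturbed.

Things in the scene. Friction and masses are not known exactly. Their poses are not given: they have to be found in the camera images.
- green_cartridge: reagent cartridge, a white plastic block 110 long (its x) x 46 wide (its y) x 60 high with rounded edges; on top a green tag 50 x 36 mm towards its -x end (the tag also shows on the -x end face) and two small grey caps, 9 mm high, near its +x end. Origin: centre of the underside; z up. About 0.2 kg. To be put in the green pass nest.
- red_cartridge: reagent cartridge, a white plastic block 110 long (its x) x 46 wide (its y) x 60 high with rounded edges; on top a red tag 50 x 36 mm towards its -x end (the tag also shows on the -x end face) and two small grey caps, 9 mm high, near its +x end. Origin: centre of the underside; z up. About 0.2 kg. To be put in the red reject nest.
- yellow_cartridge: reagent cartridge, a white plastic block 110 long (its x) x 46 wide (its y) x 60 high with rounded edges; on top a yellow tag 50 x 36 mm towards its -x end (the tag also shows on the -x end face) and two small grey caps, 9 mm high, near its +x end. Origin: centre of the underside; z up. About 0.2 kg. Pending: stays where it is.
- pass_nest (a point): centre of the pass nest's floor, 6 mm above the bench, where a nested cartridge's underside rests. Shallow grey tray fixed to the bench, with a green floor and a green block 36 x 66 x 10 mm outside its -x end; inside 118 (x) x 54 (y) mm, walls 6 mm thick, rim 16 mm above the bench. A cartridge lies with its length along the nest's x, either way round
- reject_nest (a point): centre of the reject nest's floor, 6 mm above the bench, where a nested cartridge's underside rests. Shallow grey tray fixed to the bench, with a red floor and a red block 36 x 66 x 10 mm outside its -x end; inside 118 (x) x 54 (y) mm, walls 6 mm thick, rim 16 mm above the bench. A cartridge lies with its length along the nest's x, either way round
- bell_head (a point): middle of the top face of the desk bell's plunger head, a brass disc of diameter 32 mm, 74 mm above the bench when up; it moves straight down. The bell is fixed to the bench: a steel dome of diameter 80 mm, 50 mm high, on a black foot of diameter 88 mm, the head above the middle of the dome
- bell_plunger (a joint): how far the bell's plunger is pressed: 0 up, 0.010 m fully down at its stop; a spring returns it (about 2 N to start, 6 N at the stop)
- timer: white bench timer 64 x 64 x 18 mm with a small screen and three blue buttons; origin: centre of its underside. Bystander
- marker: white marker pen with a blue cap, lying along its x, 130 x 15 x 15 mm; origin: on its underside, near its middle. Bystander
- pass_tray: the pass tray itself, fixed (see point pass_nest); origin: on the bench under the nest's centre
- reject_tray: the reject tray itself, fixed (see point reject_nest); origin: on the bench under the nest's centre
Things that resemble listed ones, but are neither listed nor needed, are in the scene too. Leave any blue or purple look-alike of the green_cartridge alone.

How it is judged:
By the outcome, as a careful person would: the job done as asked, in the order asked, and still so for the second after the job is handed in, with the robot touching nothing.
It also fails if it takes over 67 s, if anything falls off the work surface, if the arm or the gripper's body presses on something with over 40 N, if the wrist force passes 120 N, or if a joint passes its speed limit or range.

ROBOT

A 6-joint arm with a two-finger parallel gripper is mounted at the origin on the work surface. World frame = base frame: x ahead of the robot, y to its left, z up, the work surface at z = 0. Lengths are in m, angles in rad, forces in N, time in s.
With the tool pointing down it reaches from about 0.275 to 0.975 m from the base axis. Payload 8.4 kg.
Tool frame: the origin (TCP) lies midway between the tips of the shut fingers; the grasp point (between the pads) lies 19 mm behind it; z points along the fingers, y is the line along which they close (so a half turn about z gives the same grasp; the last joint's range is limited). The gripper opens to 92 mm and grips with 3 to 60 N. Pads are 20 mm wide; open, the fingers measure 128 mm over their backs; the gripper's body (75 mm by 189 mm) begins 69 mm behind the grasp point.
Start: joints at [-1.197, 0.353, 1.633, -0, 1.155, -0.002], TCP at [0.229, -0.581, 0.215] pointing down, gripper open.
Joint ranges: [-2.63, 2.63], [-0.92, 2.1], [0.06, 2.66], [-1.3, 4.44], [0, 2.69], [-3.02, 3.02]. Speed limits (rad/s): [2.22, 2.22, 2.79, 3.14, 3.14, 3.14].

INTERFACE

Orientations are given as [roll, pitch, yaw] about the fixed x, y, z axes, in that order (R = Rz(yaw) Ry(pitch) Rx(roll)).
In Python, from plant import * gives the robot as it stands. Calls block until the motion is done:
- move_to(position, orientation): joint-space move of the TCP to a pose.
- move_l(position, ori=None, vel=0.15, f_stop=None): straight line of the TCP; ori=None keeps the orientation; vel is the mean speed in m/s. With f_stop (N) it stops when the force on the tool has changed by that much, and returns True; else False.
- set_joints(angles): joint-space move.
- move_gripper(opening, force=None): finger opening in m; force is the grip in N (None keeps the last); returns when the fingers have stopped.
- dwell(seconds).
- ik(position, orientation): joint angles nearest the present ones, or None.
- get_state(): the state.
- snapshot(name): name is "scene" or "side" or "wrist"; returns a dict with "color" (384x512x3 uint8, red, green, blue), "depth" (384x512 float32, m along the optical axis (not along the pixel's ray), 0 where there is no reading), "fx", "fy", "cx", "cy" (pixels), "cam_to_world" (4x4, takes a point from camera to world coordinates); the wrist camera has in their place "mount" (4x4, takes a point from camera to tool coordinates, whose origin is the TCP and whose axes are the flange's). Camera axes: x right, y down, z forward; pixel columns grow to the right and rows downward; lengths in m; the calibration is good to about 2 mm. A picture is of the moment at which its call begins: read the wrist's pose just before it.
A pose or a line that the arm cannot do raises Unreachable and nothing moves.
- hand_in(): hands the job in; it is judged then, once.
The state is a dict: "t": time; "qpos": joint angles; "joint_vel": joint speeds; "effort": joint torques, N m; "tool_pos": TCP position; "ee_rot": TCP orientation; "force": force on the tool from outside, world axes, zero at the start; "moment": the same for the moment, N m; "gripper_width": finger opening in m; "grasp_force": force on a finger pad.
Only numpy, scipy, OpenCV 4.12 (cv2) and the standard library are available. Lean on these libraries where they do the work, as an engineer would, in place of code of your own. Each camera call takes 0.05 s, during which the arm holds its last target. There are 200 camera calls.

## Working session

There is one attempt and no reset: what is moved stays moved. The work goes in short steps, each a Python script; the robot and the scene stay as the last script left them, time stands still between calls to the robot, and variables do not carry over. Pictures are saved under pics/ and viewed, at most 10 in all, crops included, and the job is handed in when it is done.

```bash
mkdir -p pics; ls; python3 - <<'E'
from plant import *
import cv2,numpy as np,pickle
d={n:snapshot(n) for n in("scene","side")}
pickle.dump(d,open("s.pkl","wb"))
for n in d:
    cv2.imwrite(f"pics/{n}.png",d[n]["color"][:,:,::-1]); print(n,d[n]["fx"],d[n]["cx"],d[n]["cy"],np.round(d[n]["cam_to_world"],3).tolist())
s=get_state();print(s["t"],s["ee_rot"])
E
```

```text
pics
scene 446.9208186907583 254.9958701032937 190.35904071633905 [[0.658, 0.522, -0.543, 1.121], [0.753, -0.45, 0.481, -0.488], [0.007, -0.725, -0.689, 0.728], [0.0, 0.0, 0.0, 1.0]]
side 490.6810090288573 260.6386952456192 186.58507132742187 [[-1.0, -0.004, 0.026, 0.557], [-0.023, 0.6, -0.8, 1.049], [-0.012, -0.8, -0.599, 0.878], [0.0, 0.0, 0.0, 1.0]]
0.1 [-3.14036056e+00 -1.15714778e-05  3.75836156e-01]
```

View pics/scene.png

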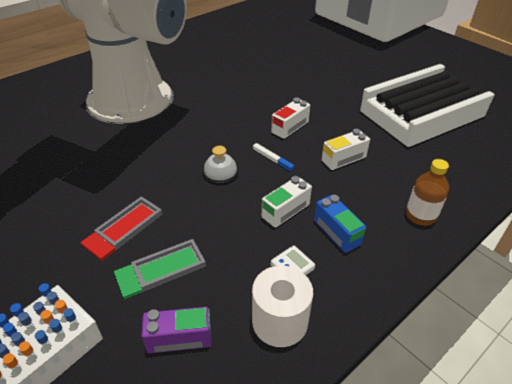

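View pics/side.png

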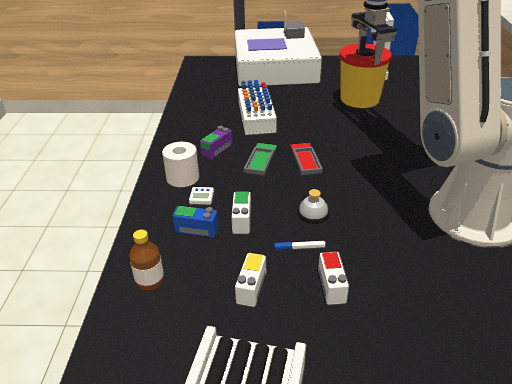

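Scene view: the green-tagged white cartridge is at (287,200), red at (291,117) and yellow at (346,148). The red nest is at (125,225), the green nest at (165,268), the bell head at (219,151), the marker at (273,156) and the timer at (293,263).
Things that could be taken for the green cartridge: the white body at (287,200), the blue body with a green tag at (340,222), and the purple body with a green tag at (177,328). I choose the white one. For the red cartridge, only (291,117) fits.

```bash
cat > m.py <<'E'
import numpy as np,cv2,pickle
def cloud(d,T=None):
    T=d["cam_to_world"] if T is None else T
    v,u=np.mgrid[:384,:512];z=d["depth"]
    P=np.stack([(u-d["cx"])/d["fx"]*z,(v-d["cy"])/d["fy"]*z,z,np.ones_like(z)],-1)@np.asarray(T).T
    P=P[...,:3]; P[z==0]=np.nan; return P
def ray(d,u,v,h,T=None):
    T=np.asarray(d["cam_to_world"] if T is None else T)
    r=np.stack([(np.asarray(u,float)-d["cx"])/d["fx"],(np.asarray(v,float)-d["cy"])/d["fy"],np.ones(np.shape(u))],-1)@T[:3,:3].T
    return T[:3,3]+r*((h-T[2,3])/r[...,2])[...,None]
def rect(P):
    (c,s,_)=r=cv2.minAreaRect((P[:,:2]*1000).astype(np.float32))
    b=cv2.boxPoints(r); e=b[1]-b[0]; f=b[2]-b[1]
    if np.linalg.norm(f)>np.linalg.norm(e): e=f
    return np.round(c,1),np.round(sorted(s),1),round(float(np.arctan2(e[1],e[0])%np.pi),3)
def masks(d):
    h=cv2.cvtColor(d["color"],cv2.COLOR_RGB2HSV); H,S,V=[h[...,i].astype(int) for i in range(3)]
    st=(S>130)&(V>70)
    return dict(green=st&(H>40)&(H<85),red=st&((H<6)|(H>174)),yellow=st&(H>18)&(H<33),white=(S<60)&(V>120))
def near(P,c,r): return np.hypot(P[...,0]-c[0],P[...,1]-c[1])<r
E
cat > a.py <<'E'
from m import *
D=pickle.load(open("s.pkl","rb"))
seeds={"green":(287,200),"red":(291,117),"yellow":(346,148)}
C={n:cloud(D[n]) for n in D}
d=D["scene"]
for k,(u,v) in seeds.items():
    c=C["scene"][v,u]
    for n in D:
        P=C[n]; m=near(P,c,.09)&(P[...,2]>.055)&(P[...,2]<.064)
        lab=cv2.connectedComponents(m.astype(np.uint8))[1]; M=masks(D[n])
        i=max(range(1,lab.max()+1),key=lambda i:((lab==i)&M[k]).sum()); mm=lab==i
        v_,u_=np.nonzero(mm&M[k]); print(k,n,"top",rect(P[mm]),mm.sum(),"tag",rect(ray(D[n],u_,v_,.06)),np.nanmedian(P[mm][:,2]).round(4))
for k,(u,v) in {"green":(168,267),"red":(128,222)}.items():
    c=C["scene"][v,u]
    for n in D:
        P=C[n]; M=masks(D[n]); m=near(P,c,.085)&(P[...,2]>.0125)&(P[...,2]<.022)
        f=near(P,c,.14)&M[k]&(P[...,2]<.03); v_,u_=np.nonzero(f)
        lab,nl=None,0
        print("nest",k,n,"rim",rect(P[m]),m.sum()); 
        nlb,lab=cv2.connectedComponents(f.astype(np.uint8))
        for i in range(1,nlb):
            v_,u_=np.nonzero(lab==i)
            if len(v_)>60: print("   col",rect(ray(D[n],u_,v_,.006)),len(v_))
for n,(u,v) in {"scene":(219,151),"side":(314,194)}.items():
    P=C[n]; m=near(P,C[n][v,u],.03)&(P[...,2]>.069)&(P[...,2]<.08)
    print("bell",n,P[v,u].round(4),rect(P[m]),m.sum())
im=np.hstack([cv2.resize(d["color"][165:235,250:320],(400,400)),cv2.resize(d["color"][85:155,250:320],(400,400))])
cv2.imwrite("pics/crop.png",im[:,:,::-1])
E
python3 a.py
```

```text
green scene top (array([643.1,  26.8]), array([ 47.5, 112. ]), 1.594) 676 tag (array([642.9,  -1.7]), array([34.5, 59.8]), 1.647) 0.0604
green side top (array([643.6,  33.6]), array([ 45.4, 110.5]), 1.586) 371 tag (array([643.3,   4.8]), array([32.8, 43.9]), 1.578) 0.0601
red scene top (array([420.3, 257.9]), array([ 47.2, 113.1]), 1.673) 364 tag (array([419.5, 230.5]), array([35.9, 63.1]), 1.691) 0.0604
red side top (array([420. , 264.6]), array([ 45.7, 115.1]), 1.682) 599 tag (array([422.1, 238.3]), array([35.1, 51.1]), 1.687) 0.06
yellow scene top (array([608.1, 265.9]), array([ 48.7, 110.3]), 1.385) 460 tag (array([599.7, 238.7]), array([37.4, 63.5]), 1.485) 0.0604
yellow side top (array([607.4, 272.7]), array([ 46.4, 115.2]), 1.361) 614 tag (array([602.3, 245.7]), array([34.7, 52.8]), 1.357) 0.06
nest green scene rim (array([ 600.2, -265.4]), array([ 69. , 148.4]), 1.348) 605
   col (array([ 600.2, -255.2]), array([ 40.9, 107.9]), 1.338) 888
   col (array([ 582.9, -337.2]), array([36.3, 73.8]), 2.924) 595
nest green side rim (array([ 601.7, -256.8]), array([ 66.7, 143.9]), 1.329) 148
   col (array([ 581.1, -341.9]), array([31.3, 69.7]), 2.784) 88
   col (array([ 600.8, -257.1]), array([43.3, 98.9]), 1.334) 237
nest red scene rim (array([ 450.5, -262.5]), array([ 70.8, 137.7]), 1.766) 485
   col (array([ 447.8, -257.9]), array([ 41.5, 109.7]), 1.751) 715
   col (array([ 465.3, -339.5]), array([39.8, 76.1]), 0.18) 546
nest red side rim (array([ 452.9, -259.6]), array([ 66.9, 147.2]), 1.751) 151
   col (array([ 466. , -338.9]), array([43.4, 71.6]), 0.234) 98
   col (array([ 451.3, -259. ]), array([ 45.9, 101.5]), 1.76) 256
bell scene [ 0.4513 -0.0072  0.0742] (array([445.9,  -5.2]), array([30.1, 31. ]), 2.233) 108
bell side [0.4476 0.0066 0.0725] (array([447.1,  -1.1]), array([27.1, 34.5]), 1.52) 75
```

View pics/crop.png

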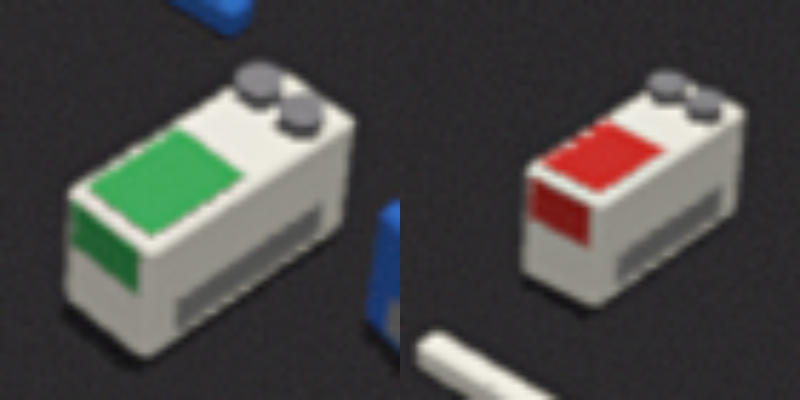

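The crop confirms the choice: white bodies with a green and a red tag, the tag end facing −y. The two views differ by about 6 mm in y, so I'll settle the position with the wrist camera.

```bash
cat >> m.py <<'E'
from scipy.spatial.transform import Rotation as R
def wsnap(name):
    from plant import get_state,snapshot
    s=get_state(); d=snapshot("wrist"); T=np.eye(4)
    T[:3,:3]=R.from_euler("xyz",s["ee_rot"]).as_matrix(); T[:3,3]=s["tool_pos"]
    d["cam_to_world"]=T@np.asarray(d["mount"]); d["t"]=s["t"]
    pickle.dump(d,open(name+".pkl","wb")); cv2.imwrite(f"pics/{name}.png",d["color"][:,:,::-1]); return d
E
python3 - <<'E'
from m import *
from plant import *
move_to([.52,-.26,.36],[np.pi,0,1.55]); d=wsnap("w1"); print(np.round(d["mount"],3).tolist(),d["fx"],d["t"])
move_to([.643,.03,.30],[np.pi,0,1.59]); d=wsnap("w2"); print(d["t"])
c=d["cam_to_world"]; print(c[:3,3])
E
python3 -c "
import cv2,numpy as np
cv2.imwrite('pics/w12.png',cv2.resize(np.hstack([cv2.imread('pics/w1.png'),cv2.imread('pics/w2.png')]),(800,300)))"
```

```text
[[-0.001, -0.964, -0.264, 0.073], [1.0, -0.001, 0.001, 0.0], [-0.001, -0.264, 0.964, -0.17], [0.0, 0.0, 0.0, 1.0]] 280.65702341915534 1.775
3.0417
[0.64191443 0.1016134  0.47061195]
```

View pics/w12.png

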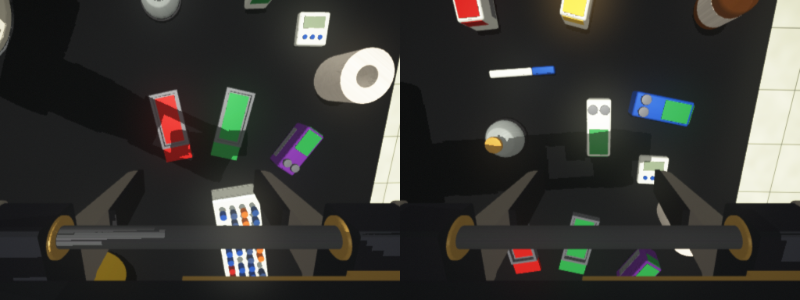

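The wrist view (w1, left) shows the red nest at (170,125) and the green nest at (235,120). In w2 (right) the green-tagged white cartridge is at (598,127), the blue look-alike at (662,108), the bell at (505,138) and the timer at (652,170).

```bash
cat > b.py <<'E'
from m import *
def comp(P,m,c):
    n,lab,st,cen=cv2.connectedComponentsWithStats(m.astype(np.uint8)); 
    i=max(range(1,n),key=lambda i:st[i,4]); return lab==i
def top(name,c,r=.09,lo=.055,hi=.064,rr=True):
    d=pickle.load(open(name+".pkl","rb")); P=cloud(d); m=comp(P,near(P,c,r)&(P[...,2]>lo)&(P[...,2]<hi),c)
    v,u=np.nonzero(m); z=np.median(P[m][:,2]); print(name,rect(P[m]),"ray",rect(ray(d,u,v,.5*(lo+hi) if not rr else .06)),m.sum(),z.round(4))
    return m
if __name__=="__main__":
    top("w2",(.643,.03))
    for k,c in {"green":(.60,-.257),"red":(.451,-.26)}.items():
        d=pickle.load(open("w1.pkl","rb")); P=cloud(d); m=near(P,c,.085)&(P[...,2]>.0125)&(P[...,2]<.022)
        v,u=np.nonzero(m); print(k,"rim",rect(P[m]),"ray",rect(ray(d,u,v,.016)),m.sum())
        hsv=cv2.cvtColor(d["color"],cv2.COLOR_RGB2HSV).astype(int); H,S=hsv[...,0],hsv[...,1]
        f=near(P,c,.085)&(S>110)&((abs(H-62)<22) if k=="green" else ((H<8)|(H>172)))
        f=comp(P,f,c); v,u=np.nonzero(f); print("  floor",rect(ray(d,u,v,.006)),np.nanmedian(P[f][:,2]))
    d=pickle.load(open("w2.pkl","rb")); P=cloud(d); m=near(P,(.447,-.003),.03)&(P[...,2]>.069)&(P[...,2]<.08); v,u=np.nonzero(m)
    print("bell",rect(P[m]),rect(ray(d,u,v,.074)),m.sum())
    m=near(P,(.447,-.003),.06)&(P[...,2]>.006)&(P[...,2]<.06);print("dome",rect(P[m]))
    m=(P[...,0]>.67)&(P[...,0]<.83)&(P[...,1]>-.0)&(P[...,1]<.09)&(P[...,2]>.015)&(P[...,2]<.08);print("blue minx",np.percentile(P[m][:,0],1),P[m][:,2].max())
E
python3 b.py
```

```text
w2 (array([643.7,  27.4]), array([ 45.7, 110.6]), 1.576) ray (array([643.7,  27.9]), array([ 45.2, 109.7]), 1.574) 1968 0.0609
green rim (array([ 602.1, -259.9]), array([ 66.7, 135.9]), 1.334) ray (array([ 601.8, -259.5]), array([ 66.6, 135.1]), 1.334) 726
  floor (array([ 602.8, -256.8]), array([ 45.7, 109.4]), 1.331) 0.006921330589046759
red rim (array([ 451.5, -263.6]), array([ 66.4, 139.7]), 1.754) ray (array([ 451.6, -263.2]), array([ 66.3, 138.9]), 1.754) 712
  floor (array([ 450.5, -258.8]), array([ 46.8, 110.6]), 1.755) 0.006682097671569798
bell (array([447.1,  -4.5]), array([30.3, 31.1]), 1.764) (array([447.8,  -3.7]), array([31. , 32.2]), 0.339) 372
dome (array([452. ,  -1.3]), array([74.6, 86.5]), 2.079)
blue minx 0.7053884866422749 0.0719994875172435
```

```bash
python3 - <<'E'
from b import *
from plant import *
c=(.6437,.028);y=1.576
move_gripper(.070)
move_l([*c,.12],[np.pi,0,y],vel=.3); print("hit",move_l([*c,.030],vel=.1,f_stop=6))
move_gripper(0,force=20); s=get_state(); print(s["gripper_width"],s["grasp_force"],s["tool_pos"])
move_l([*c,.20],vel=.15); s=get_state(); print(s["gripper_width"],s["force"],s["t"])
move_to([.6025,-.2568,.20],[np.pi,0,1.332])
d=wsnap("w3"); top("w3",(.6025,-.257),lo=.222,hi=.236,rr=False); print(get_state()["tool_pos"],get_state()["ee_rot"],get_state()["t"])
E
```

```text
hit False
0.04604573463070685 19.997147619724274 [0.64368741 0.02800549 0.03034492]
0.04608344182279081 [-0.32880972 -0.59654257 -3.69823505] 7.1667
w3 (array([ 606.9, -241.5]), array([74.8, 81.2]), 1.344) ray (array([ 607.1, -240.5]), array([77.9, 79.8]), 1.331) 10179 0.2298
[ 0.60299406 -0.25534806  0.19990227] [-3.14147538e+00 -5.39434168e-04  1.33354356e+00] 8.325
```

View pics/w3.png

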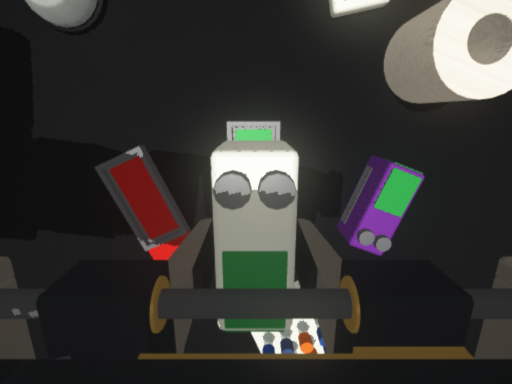

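Wrist view w3: the green cartridge is held level, its front edge at (255,150), and the green nest is right below it at (253,135). I'll check the offset along its length, then place it.

```bash
python3 - <<'E'
from b import *
from plant import *
d=pickle.load(open("w3.pkl","rb")); P=cloud(d); y=1.3335; a=np.array([np.cos(y),np.sin(y)]); b=np.array([-a[1],a[0]])
m=near(P,(.603,-.2553),.075)&(P[...,2]>.222)&(P[...,2]<.236); Q=P[m][:,:2]-[.60299,-.25535]
q=Q[abs(Q@b)<.015]; front=np.percentile(q@a,99.5); Qs=Q[(Q@a>.02)]; print("front",front,"side",np.percentile(Qs@b,[.5,99.5]))
off=front-.055; off=off if abs(off)<.006 else 0; print("off",off)
t=np.array([.6025,-.2568])-a*off
o=[np.pi,0,1.332]
move_l([*t,.06],o,vel=.2); dwell(.2); s=get_state(); print(s["tool_pos"],s["ee_rot"])
print("hit",move_l([*t,.0350],o,vel=.03,f_stop=3)); dwell(.2); s=get_state(); print(s["tool_pos"],s["force"],s["t"])
E
```

```text
front 0.05463780967218857 side [-0.02343748  0.02202009]
off -0.0003621903278114291
[ 0.60350501 -0.25679451  0.06150346] [3.13922925e+00 3.74887712e-04 1.33201632e+00]
hit True
[ 0.6021558  -0.25628243  0.03620184] [ 0.60464629 -0.29654965  5.33604324] 10.3083
```

```bash
python3 - <<'E'
from b import *
from plant import *
move_gripper(.066); s=get_state(); p=s["tool_pos"]
move_l([p[0],p[1],.15],vel=.2); move_l([p[0],p[1],.24],vel=.3); wsnap("w4"); top("w4",(.6025,-.257),lo=.060,hi=.070,rr=False)
move_to([.42,.255,.30],[np.pi,0,1.68]); wsnap("w5"); top("w5",(.42,.261)); print(get_state()["t"])
E
python3 -c "
import cv2,numpy as np
cv2.imwrite('pics/w45.png',cv2.resize(np.hstack([cv2.imread('pics/w4.png'),cv2.imread('pics/w5.png')]),(800,300)))"
```

```text
w4 (array([ 603.3, -256.8]), array([ 45.8, 110.5]), 1.329) ray (array([ 603.3, -256.4]), array([ 45.6, 109.8]), 1.331) 2723 0.0668
w5 (array([419.5, 260.6]), array([ 45.8, 109.3]), 1.686) ray (array([419.4, 261.1]), array([ 45.4, 108.3]), 1.685) 1995 0.0608
14.0333
```

View pics/w45.png

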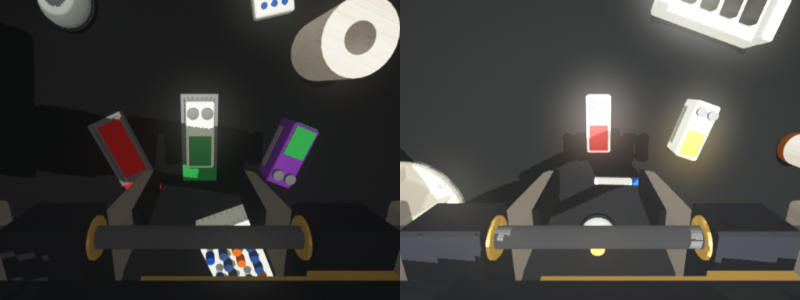

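w4 (left): the green cartridge sits in its nest at (200,135), with its top at 66.8 mm, so it is seated. w5 (right): the red-tagged one is at (598,123), yellow at (695,130) and the marker at (615,181), all clear of the grasp.

```bash
python3 - <<'E'
from b import *
from plant import *
c=(.4195,.2608);y=1.685
move_l([*c,.12],[np.pi,0,y],vel=.3); print("hit",move_l([*c,.030],vel=.1,f_stop=6))
move_gripper(0,force=20); s=get_state(); print(s["gripper_width"],s["grasp_force"],s["tool_pos"])
move_l([*c,.20],vel=.15)
move_to([.4506,-.2589,.20],[np.pi,0,1.755]); dwell(.2)
d=wsnap("w6"); s=get_state(); p=s["tool_pos"]; P=cloud(d); y=s["ee_rot"][2]; a=np.array([np.cos(y),np.sin(y)]); b=np.array([-a[1],a[0]])
m=near(P,p,.075)&(P[...,2]>.222)&(P[...,2]<.236); Q=P[m][:,:2]-p[:2]
q=Q[abs(Q@b)<.015]; front=np.percentile(q@a,99.5); print("front",front,"z",np.median(P[m][:,2]),s["gripper_width"],p,s["t"])
off=front-.055; assert abs(off)<.006
t=np.array([.4506,-.2589])-a*off; o=[np.pi,0,1.755]
move_l([*t,.06],o,vel=.2); dwell(.2)
print("hit",move_l([*t,.0350],o,vel=.03,f_stop=3)); dwell(.2); s=get_state(); p=s["tool_pos"]; print(p,s["force"],s["t"])
if abs(p[2]-.036)<.002:
    move_gripper(.066); move_l([p[0],p[1],.15],vel=.2); move_l([p[0],p[1],.24],vel=.3); wsnap("w7"); top("w7",(.4506,-.2589),lo=.060,hi=.070,rr=False)
E
```

```text
hit False
0.04602530347290333 20.000743567943573 [0.41961321 0.26089601 0.03036462]
front 0.05573098540472909 z 0.23008602041696807 0.046237853845259975 [ 0.45088271 -0.25838528  0.20004649] 19.6833
hit True
[ 0.45035198 -0.25942742  0.03612187] [ 1.17399985 -0.46581497  4.041463  ] 21.675
w7 (array([ 450.9, -259.6]), array([ 45.9, 110.4]), 1.756) ray (array([ 450.9, -259.3]), array([ 45.6, 109.8]), 1.754) 2713 0.0668
```

Red is seated: its top is at 66.8 mm and its pose matches the nest. Now the bell, with shut fingers.

```bash
python3 - <<'E'
from b import *
from plant import *
c=(.447,-.0035)
move_to([*c,.14],[np.pi,0,1.57]); move_gripper(0); move_l([*c,.085],vel=.15); dwell(.2); f0=get_state()["force"][2]
print("hit",move_l([*c,.059],vel=.02,f_stop=14)); s=get_state(); print(s["tool_pos"],s["force"][2]-f0)
dwell(.3); s=get_state(); print(s["tool_pos"],s["force"][2]-f0)
move_l([*c,.09],vel=.06); move_l([*c,.25],vel=.25); move_l([.43,-.09,.32],vel=.25); d=wsnap("w8")
P=cloud(d); m=near(P,c,.022)&(P[...,2]>.06)&(P[...,2]<.08); print("bell top",np.median(P[m][:,2]),rect(P[m]),get_state()["t"])
D={n:snapshot(n) for n in("scene","side")}; cv2.imwrite("pics/end.png",np.hstack([cv2.resize(D[n]["color"],(400,300)) for n in D])[:,:,::-1])
E
```

```text
hit True
[ 0.44711889 -0.00350008  0.06429359] 11.583676697763241
[ 0.44715943 -0.00350704  0.0642855 ] 11.910074253042481
bell top 0.07432436914716833 (array([446.3,  -4.7]), array([30.2, 30.7]), 2.371) 29.5
```

View pics/end.png

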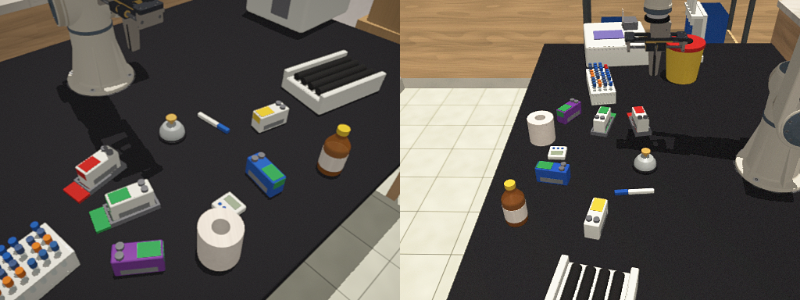

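The end view shows red at (97,163) and green at (132,200), each in its nest. The bell plunger is back up, and the yellow cartridge, marker and timer look unmoved. The press reached 11.9 N at 64.3 mm, which is at its stop.

```bash
python3 -c "
from plant import *
print(hand_in())"
```

```text
the job is handed in; nothing more can be done
None
```

The green and red cartridges are seated in their nests, the bell was then pressed to its stop and came back up, nothing else was touched, and the job was handed in at about 30 s.

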